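# Shut the chocolate cooling cabinet and clip its door

### The job

The cooling cabinet is loaded. First ease its blue door shut, without slamming it or forcing it, until it seats on its catch and stays fully home by itself; only then press the red-tipped clip on the cabinet's top down until it snaps onto the brass pin on the door. Leave the jar, the bowl and the cup standing where they are.

Things in the scene. Friction and masses are not known exactly. Their poses are not given: they have to be found in the camera images.
- cabinet: white counter-top cooling cabinet, fixed, 280 deep (x) x 360 wide (y) x 220 high; origin at the centre of its underside; its x axis points from the front to the back, so its front looks to its -x (roughly at the robot), z up. Door bay on the left (+y) of the front, grey control column on the right
- door (a joint): opening angle of the blue door, rad: 0 = fully shut, home on its catch; 1.5 = wide open. Vertical hinge at the left (+y) end of the front; stiff, with a light spring towards 0.8. The catch (sprung roller) is met at about 0.08; from there the free edge needs some 10 to 15 N until it snaps in to 0. Not snapped in, the door comes open again when let go
- door_hinge (a point): point on the door's vertical hinge axis, 150 mm above the table; in cabinet coordinates at x -150, y +170 mm; its orientation is the door's: door panel runs 199 mm along its own -y, outer face looks along its -x
- door_push (a point): point on the outer face of the door, 170 mm from the hinge axis (30 mm inside the free edge), 150 mm above the table. The door panel is 16 mm thick, 198 mm wide, from 22 to 218 mm above the table; a black knob sticks out 36 mm at 178 mm from the hinge, 65 mm above the table. Axes as door_hinge: push along its +x
- door_pin (a point): centre of the horizontal brass pin (6 mm thick, 34 mm long, along the door's y) on lugs on the door's top edge, 120 mm from the hinge axis, 232 mm above the table
- clip (a joint): angle of the clip, rad: 0 = down and level; grows as it is raised. A light spring lifts it again to about 0.3 rad or more unless it has snapped onto the pin, which takes some 6 to 10 N at the red pad, felt in the last 0.12 rad; snapped on it rests at about 0.01 to 0.02
- clip_pivot (a point): middle of the clip's horizontal pivot (along the cabinet's y), on the cabinet's top 240 mm above the table, 70 mm behind the pin of the shut door. From it the clip's arm reaches 110 mm along its own -x (towards the robot when down), 24 mm wide
- clip_pad (a point): middle of the upper face of the red pad at the clip's end (45 mm along the arm, 34 mm wide), 87.5 mm from the pivot; axes are the clip's, z out of the pad's upper face
- jar: amber jar with steel lid, 60 across x 85 high, loose on the cabinet's top, on its right half (y -80 to -140 mm); origin at the centre of its underside
- bowl: steel bowl, 170 across x 85 high, loose on the table to the right; origin at the centre of its underside
- cup: white cup, 72 across x 80 high, loose on the table to the left; origin at the centre of its underside

How it is judged (in metres and radians):
On the way, in this order (a step that is already met when the one before it is completed fails the run):
1. the door is home on its catch while the clip is still up (value of joint door below 0.02 rad and value of joint clip above 0.25 rad), for 0.3 s.
2. the clip is snapped down onto the pin (value of joint clip below 0.05 rad), for 0.2 s.
At the end, for the whole second after the job is handed in: The door is home on its catch (within 0.02 rad) and the clip is snapped onto the pin (within 0.05 rad of level), both staying so by themselves; jar, bowl and cup still upright within 30 mm of where they stood (value of joint door below 0.02 rad and value of joint clip below 0.05 rad and distance of each of jar, bowl, cup from where it was at the start of the episode below 0.03 m and angle between each of jar, bowl, cup's own z axis and vertical below 0.2 rad); the robot touches nothing.
It fails at once if the door is slammed: it closes faster than 1.5 rad/s just before its catch (0.1 to 0.3 rad) (value of joint door between 0.1 and 0.3 rad and velocity of joint door below -1.5 rad/s).
It fails at once if the door is forced: the robot presses on it with more than 40 N (contact force between the arm and door above 40 N).
It fails at once if the jar, the bowl or the cup is knocked over (angle between any of jar, bowl, cup's own z axis and vertical above 0.6 rad).
It also fails if it takes over 48 s, if anything falls off the work surface, if the arm or the gripper's body presses on something with over 40 N, if the wrist force passes 120 N, or if a joint passes its speed limit or range.

### The arm

A 7-joint arm with a two-finger parallel gripper is mounted at the origin on the work surface. World frame = base frame: x ahead of the robot, y to its left, z up, the work surface at z = 0. Lengths are in mm, angles in rad, forces in N, time in s.
With the tool pointing down it reaches from about 400 to 900 mm from the base axis. Payload 5.5 kg.
Tool frame: the origin (TCP) lies at the very end of the fingers, on their centre line; the grasp point (between the pads) lies 19 mm behind it (arm.hold_point_z is the distance from the TCP to the grasp point, in mm); x points along the fingers, y is the direction in which the jaws open and shut, and the axes are right-handed (so a half turn about x gives the same grasp; the last joint's range is limited). The gripper opens to 85 mm and grips with 20 to 120 N. Pads are 22 mm wide; open, the fingers measure 114 mm over their backs; the gripper's body (76 mm by 85 mm) begins 54 mm behind the grasp point. The pads swing forward as they close: fully open they stand 13 mm farther back than shut.
Start: joints at [-1.057, 0.501, -0.427, 1.55, 0.221, 1.138, -0.21], TCP at [161.278, 629.674, 231.31] pointing down, gripper open.
Joint ranges: [-2.88, 2.88], [-0.31, 2.03], [-1.54, 1.56], [0.2, 2.42], [-1.41, 4.55], [0.19, 2.02], [-2.57, 2.57]. Speed limits (rad/s): [2.57, 2.57, 3.14, 3.14, 3.14, 3.14, 3.14].

### API

Orientations are given as a unit quaternion [x, y, z, w].
In Python, from cell import arm gives the robot as it stands. The module is installed in compiled form; this text tells all that it offers. Calls block until the motion is done:
- arm.move_to(position, orientation): joint-space move of the TCP to a pose.
- arm.movel(position, feed=150, rotation=None, max_force=None): straight line of the TCP; rotation=None keeps the orientation; feed is the mean speed in mm/s. With max_force (N) it stops when the force on the tool has changed by that much, and returns True; else False.
- arm.goto_joints(angles): joint-space move.
- arm.grip(opening): opening from 0.0 (shut) to 1.0 (fully open); the grip force is fixed at half the most; returns when the fingers have stopped.
- arm.sleep(seconds).
- arm.inverse_kinematics(position, orientation): joint angles nearest the present ones, or None.
- arm.sense(): the state.
- arm.snapshot(name): name is "scene" or "top" or "wrist"; returns the picture (400x640x3 uint8, red, green, blue); there is no depth.
- arm.camera_model(name): a dict with "camera_matrix" (3x3 intrinsics, pixels), "R" (3x3) and "t" (3): a world point X has camera coordinates R X + t. Camera axes: x right, y down, z forward; pixel columns grow to the right and rows downward; lengths in mm; the calibration is good to about 2 mm. A picture is of the moment at which its call begins: read the wrist's pose just before it. camera_model takes no time and is no camera call; for the wrist camera it gives the pose at the moment of the call.
A pose or a line that the arm cannot do raises arm.MotionError and nothing moves.
- arm.hand_in(): hands the job in, once; it reports no verdict.
The state is a dict: "time": time; "qpos": joint angles; "joint_velocities": joint speeds; "joint_torque": joint torques, N m; "tcp_pos": TCP position; "tool_rot": TCP orientation; "ft_force": force on the tool from outside, world axes, zero at the start; "wrist_torque": the same for the moment, N m; "gripper_width": opening from 0.0 (shut) to 1.0 (fully open).
Only numpy, scipy, OpenCV 4.12 (cv2) and the standard library are available. Lean on these libraries where they do the work, as an engineer would, in place of code of your own. Each camera call takes 0.05 s, during which the arm holds its last target.

## Working session

There is one attempt and no reset: what is moved stays moved. The work goes in short steps, each a Python script; the robot and the scene stay as the last script left them, time stands still between calls to the robot, and variables do not carry over. Pictures are saved under pics/ and viewed, and the job is handed in when it is done.

```bash
mkdir -p pics
python3 - <<'E'
from cell import arm
import cv2
for n in ["scene","top","wrist"]:
    m=arm.camera_model(n); im=arm.snapshot(n)
    cv2.imwrite(f"pics/{n}0.png",im[:,:,::-1]); print(n,m)
print(arm.sense())
E
```

```text
scene {'camera_matrix': array([[373.5820243 ,   0.        , 322.03498373],
       [  0.        , 373.5820243 , 199.43719051],
       [  0.        ,   0.        ,   1.        ]]), 'R': array([[-0.73094738,  0.68242226, -0.00397309],
       [ 0.41738597,  0.44244389, -0.79374578],
       [-0.53991192, -0.58184471, -0.60823668]]), 't': array([ 501.98019456, -155.49033896, 1643.70995632])}
top {'camera_matrix': array([[441.67830403,   0.        , 313.62761071],
       [  0.        , 441.67830403, 209.62923726],
       [  0.        ,   0.        ,   1.        ]]), 'R': array([[-0.10174155, -0.99479154, -0.00620135],
       [-0.97178848,  0.1007184 , -0.21326731],
       [ 0.2127811 , -0.01567175, -0.97697421]]), 't': array([  24.65263642,  700.00915758, 1448.50169446])}
wrist {'camera_matrix': array([[331.37251453,   0.        , 320.42338558],
       [  0.        , 331.37251453, 196.78435801],
       [  0.        ,   0.        ,   1.        ]]), 'R': array([[ 0.24738419,  0.96891366, -0.00271505],
       [ 0.91751681, -0.23335909,  0.32203485],
       [ 0.31139038, -0.08215744, -0.94672392]]), 't': array([-647.68400542,  -42.46092621,  381.69721672])}
{'time': 0.15, 'qpos': array([-1.0568005 ,  0.5016537 , -0.42682533,  1.55122624,  0.22079165,
        1.13831065, -0.21028976]), 'joint_velocities': array([-4.25548881e-04, -3.01074691e-03, -1.50384730e-03, -2.39148613e-03,
       -7.61071154e-04,  1.52240963e-03,  8.90186405e-05]), 'joint_torque': array([-6.92549380e-03, -5.70036221e+01, -5.82608253e+00, -2.81282115e+01,
        1.04079087e-02,  7.87382713e-03,  1.32796856e-05]), 'tcp_pos': array([161.20728871, 629.12311074, 230.47719591]), 'tool_rot': array([ 0.08788018,  0.70164671, -0.08896184,  0.70146615]), 'ft_force': array([0.5182074 , 0.91710901, 0.19662   ]), 'wrist_torque': array([ 0.01890402,  0.0017741 , -0.02616104]), 'gripper_width': 1.0033731474776058}
```

View pics/scene0.png

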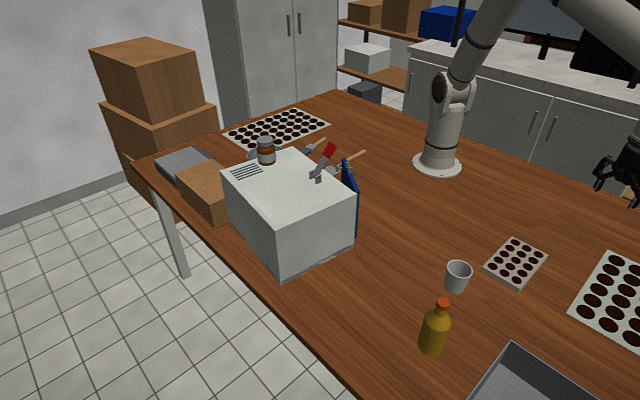

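View pics/top0.png

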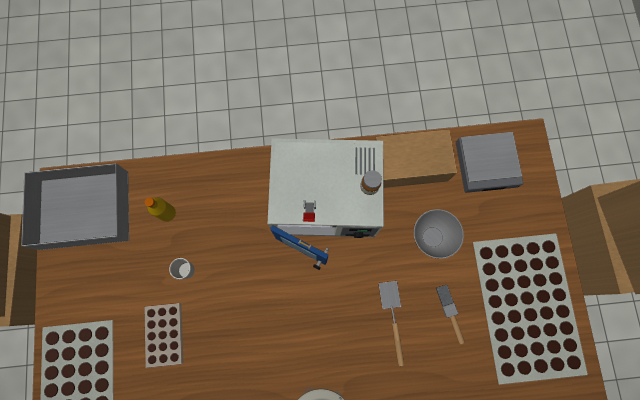

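View pics/wrist0.png

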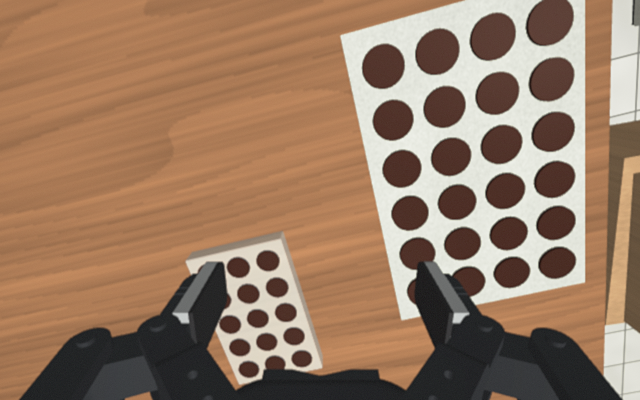

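Run:
```python
import cv2
a=cv2.imread("pics/top0.png")[125:285,250:400]; cv2.imwrite("pics/topz.png",cv2.resize(a,None,fx=3.75,fy=3.75,interpolation=cv2.INTER_CUBIC))
a=cv2.imread("pics/scene0.png")[120:290,205:375]; cv2.imwrite("pics/scenez.png",cv2.resize(a,None,fx=3.5,fy=3.5,interpolation=cv2.INTER_CUBIC))
```

```text
(no output)
```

View pics/topz.png

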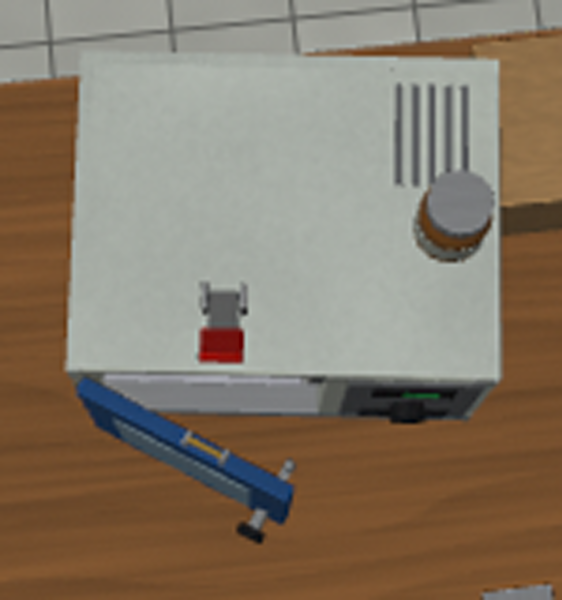

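View pics/scenez.png

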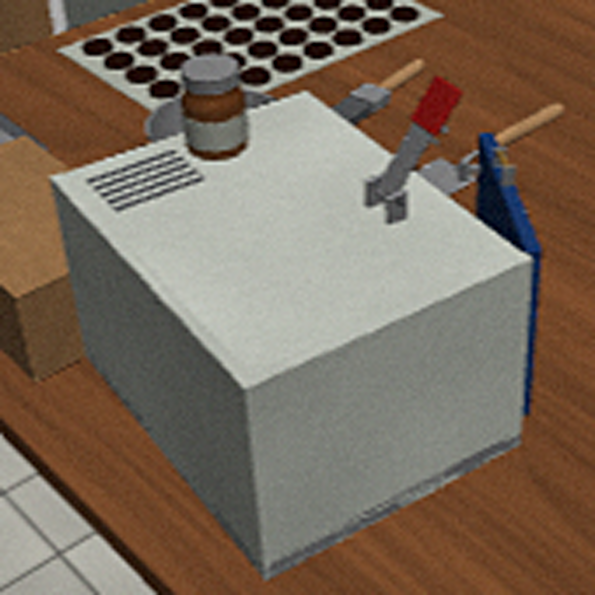

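```bash
cat > geo.py <<'E'
import numpy as np
from cell import arm
from scipy.optimize import least_squares
def proj(c,X):
    m=arm.camera_model(c) if isinstance(c,str) else c
    p=(m["R"]@np.atleast_2d(X).T).T+m["t"]; q=(m["camera_matrix"]@p.T).T
    return q[:,:2]/q[:,2:]
def Rz(a): c,s=np.cos(a),np.sin(a); return np.array([[c,-s,0],[s,c,0],[0,0,1]])
E
python3 - <<'E'
from geo import *
T=lambda L:np.array(L)/3.75+[250,125]
S=lambda L:np.array(L)/3.5+[205,120]
C=np.array([[140,180,220],[140,-180,220],[-140,-180,220],[-140,180,220]])
tp=T([(83,53),(498,62),(500,378),(68,372)])
sp=S([(247,388),(52,178),(308,92),(532,260),(265,577),(520,440)])
C2=np.vstack([C,[[140,180,0],[-140,180,0]]])
mt,ms=arm.camera_model("top"),arm.camera_model("scene")
def w(p,X): return (Rz(p[2])@X.T).T+[p[0],p[1],0]
def f(p): return np.r_[(proj(mt,w(p,C))-tp).ravel(),(proj(ms,w(p,C2))-sp).ravel()]
r=least_squares(f,[750,0,0],x_scale=[100,100,.1]);p=r.x;print(p,r.fun.round(1))
# door angle sign: opening positive moves free edge to -x. dir of panel (-y) rotated by -a
def door(a,X): return (Rz(-a)@np.array(X,float).T).T+[-150,170,0]
# top view, outer(x=-16?) unknown: use outer/inner top corners at free edge
print("door px for angles (zoomed):")
for a in np.arange(.3,1,.1):
    X=door(a,[[0,0,218],[0,-199,218],[-16,-199,218],[0,-120,232]])
    print(round(a,2),((proj(mt,w(p,X))-[250,125])*3.75).round().tolist(),((proj(ms,w(p,X))-[205,120])*3.5).round().tolist())
print("clip")
for a in np.arange(.5,1.3,.1):
    c,s=np.cos(a),np.sin(a)
    pv=np.array([-150+70,50,240.])
    X=pv+np.array([[-110*c,17,110*s],[-110*c,-17,110*s],[-65*c,17,65*s],[-65*c,-17,65*s]])
    print(round(a,2),((proj(mt,w(p,X))-[250,125])*3.75).round().tolist(),((proj(ms,w(p,X))-[205,120])*3.5).round().tolist())
print(proj(mt,w(p,np.array([[-80,50,240.]]))))
def ray(m,uv,z):
    d=np.linalg.inv(m["camera_matrix"])@[*uv,1]; d=m["R"].T@d; o=-m["R"].T@m["t"]; return o+d*(z-o[2])/d[2]
print("jar lid",ray(mt,np.array((460,203))/3.75+[250,125],305),"bowl",ray(mt,(438,234),85),"cup",ray(mt,(180,268),80))
E
```

```text
[ 7.53529356e+02 -9.40644901e+01 -1.27044143e-01] [-0.7 -0.5  0.2 -0.6  0.5  0.8 -0.8 -0.4 -0.3 -0.3 -0.6 -1.  -0.4 -1.5
  0.5 -1.2  0.5  0.7  0.3  0.7]
door px for angles (zoomed):
0.3 [[77.0, 383.0], [306.0, 460.0], [300.0, 478.0], [214.0, 427.0]] [[535.0, 248.0], [455.0, 133.0], [470.0, 131.0], [485.0, 163.0]]
0.4 [[77.0, 383.0], [297.0, 482.0], [289.0, 500.0], [209.0, 440.0]] [[535.0, 248.0], [474.0, 130.0], [490.0, 129.0], [497.0, 161.0]]
0.5 [[77.0, 383.0], [286.0, 504.0], [276.0, 521.0], [202.0, 453.0]] [[535.0, 248.0], [494.0, 129.0], [510.0, 127.0], [510.0, 159.0]]
0.6 [[77.0, 383.0], [273.0, 525.0], [261.0, 541.0], [194.0, 466.0]] [[535.0, 248.0], [515.0, 128.0], [531.0, 127.0], [523.0, 159.0]]
0.7 [[77.0, 383.0], [258.0, 544.0], [245.0, 559.0], [184.0, 477.0]] [[535.0, 248.0], [535.0, 128.0], [551.0, 129.0], [536.0, 159.0]]
0.8 [[77.0, 383.0], [240.0, 562.0], [226.0, 575.0], [174.0, 488.0]] [[535.0, 248.0], [555.0, 129.0], [572.0, 131.0], [549.0, 160.0]]
0.9 [[77.0, 383.0], [222.0, 578.0], [206.0, 590.0], [162.0, 497.0]] [[535.0, 248.0], [576.0, 132.0], [592.0, 134.0], [56
[... 551 characters left out ...]
 [[198.0, 359.0], [242.0, 361.0], [200.0, 333.0], [243.0, 334.0]] [[463.0, 89.0], [439.0, 74.0], [436.0, 135.0], [413.0, 118.0]]
1.0 [[198.0, 346.0], [243.0, 347.0], [200.0, 325.0], [244.0, 326.0]] [[454.0, 85.0], [431.0, 70.0], [431.0, 133.0], [408.0, 116.0]]
1.1 [[198.0, 333.0], [243.0, 334.0], [200.0, 317.0], [244.0, 319.0]] [[445.0, 83.0], [422.0, 67.0], [426.0, 131.0], [403.0, 115.0]]
1.2 [[198.0, 318.0], [243.0, 319.0], [200.0, 309.0], [244.0, 310.0]] [[436.0, 82.0], [412.0, 66.0], [420.0, 131.0], [397.0, 114.0]]
[[309.75484209 204.44885083]]
jar lid [ 722.81625804 -226.78453806  305.        ] bowl [ 569.51204547 -456.83665895   85.        ] cup [544.92302264 418.58141634  80.        ]
```

```bash
cat >> geo.py <<'E'
from scipy.spatial.transform import Rotation as Ro
P=[753.53,-94.06,-0.12704]
mt,ms=arm.camera_model("top"),arm.camera_model("scene")
def w(X): return Rz(P[2])@np.array(X,float)+[P[0],P[1],0]
def ori(yaw,tilt,flip=1):  # yaw world heading, tilt below horizontal
    x=np.array([np.cos(yaw)*np.cos(tilt),np.sin(yaw)*np.cos(tilt),-np.sin(tilt)])
    y=flip*np.array([-np.sin(yaw),np.cos(yaw),0]); z=np.cross(x,y)
    return Ro.from_matrix(np.c_[x,y,z]).as_quat()
def push(a,off=0.,z=150.,r=170.,face=8.):  # door face point, off mm outward; world
    return w(Rz(-a)@np.array([-face-off,-r,0])+[-150,170,z])
E
python3 - <<'E'
from geo import *
for a in (.43,0):
  print(push(a))
  for t in (20,35,45,60,75):
    for fl in (1,-1):
      for dy in (0,.2):
        j=[arm.inverse_kinematics(push(a,o),ori(P[2]-a*.5+dy,np.radians(t),fl)) for o in(40,0)]
        print(a,t,fl,dy,[None if k is None else np.round(k,2).tolist() for k in j])
for z in (340,246): print(w([-167,50,z]),[arm.inverse_kinematics(w([-167,50,z]),ori(P[2],np.radians(t),f)) is not None for t in(90,75,60) for f in(1,-1)])
E
```

```text
[529.61205496 -46.49582374 150.        ]
0.43 20 1 0 [None, None]
0.43 20 1 0.2 [None, None]
0.43 20 -1 0 [None, None]
0.43 20 -1 0.2 [None, None]
0.43 35 1 0 [None, None]
0.43 35 1 0.2 [None, None]
0.43 35 -1 0 [None, None]
0.43 35 -1 0.2 [None, None]
0.43 45 1 0 [None, None]
0.43 45 1 0.2 [None, None]
0.43 45 -1 0 [None, None]
0.43 45 -1 0.2 [None, None]
0.43 60 1 0 [[-0.26, 0.12, 0.07, 2.42, 1.06, 0.28, 0.05], [-0.18, 0.17, 0.07, 2.35, 0.99, 0.25, 0.19]]
0.43 60 1 0.2 [None, [0.59, 0.21, -0.65, 2.35, 1.12, 0.23, 0.35]]
0.43 60 -1 0 [None, [-1.24, 0.54, 1.37, 2.38, -1.28, 0.35, -0.78]]
0.43 60 -1 0.2 [None, [-1.02, 0.32, 1.14, 2.39, -1.26, 0.24, -0.5]]
0.43 75 1 0 [[-0.13, 0.18, 0.06, 2.22, 0.2, 0.51, 0.99], [-0.09, 0.23, 0.07, 2.15, 0.15, 0.52, 1.08]]
0.43 75 1 0.2 [[-0.1, 0.17, 0.07, 2.23, 0.07, 0.48, 1.34], [-0.05, 0.23, 0.07, 2.16, 0.03, 0.5, 1.42]]
0.43 75 -1 0 [[-0.9, 0.26, 0.92, 2.25, -0.24, 0.5, -1.73], [-0.81, 0.34, 0.92, 2.17, -0.39, 0.53, -1.56]]
0.43 75 -1 0.2 [[-0.39, 0.18, 0.38, 2.24, -0.05, 0.48, -1.69], [-0.36, 0.24, 0.42, 2.17, -0.15, 0.5, -1.55]]
[596.80327991 -74
[... 731 characters left out ...]
 0.68, 2.24, -0.97, 0.21, -0.72]]
0 60 -1 0.2 [[-0.07, 0.22, 0.23, 2.3, -0.95, 0.2, -0.45], [-0.06, 0.28, 0.23, 2.21, -0.89, 0.22, -0.52]]
0 75 1 0 [[0.0, 0.28, 0.07, 2.09, -0.01, 0.51, 1.52], [0.02, 0.34, 0.06, 2.0, -0.01, 0.54, 1.53]]
0 75 1 0.2 [[0.04, 0.28, 0.08, 2.09, -0.14, 0.52, 1.86], [0.06, 0.34, 0.06, 1.99, -0.13, 0.55, 1.85]]
0 75 -1 0 [[-0.35, 0.3, 0.48, 2.1, -0.26, 0.52, -1.4], [-0.3, 0.36, 0.44, 2.01, -0.28, 0.55, -1.38]]
0 75 -1 0.2 [[-0.36, 0.31, 0.54, 2.1, -0.42, 0.55, -1.02], [-0.3, 0.37, 0.48, 2.01, -0.42, 0.58, -1.03]]
[594.2107363  -23.30427786 340.        ] [True, True, True, True, True, True]
[594.2107363  -23.30427786 246.        ] [True, True, True, True, True, True]
```

Run:
```python
from geo import *
q=ori(P[2],np.radians(70))
A=.43
s=arm.sense(); print(s["tcp_pos"])
pts=[push(A,50,350,178),push(A,50,190,178)]
print(pts,[arm.inverse_kinematics(p,q) for p in pts],[arm.inverse_kinematics(push(a,-5,190,178),q) for a in (.43,.2,0)])
p=s["tcp_pos"].copy(); p[2]=380
arm.movel(p); arm.grip(0.0)
arm.move_to(pts[0],q)
s=arm.sense(); print(s["time"],s["tcp_pos"],s["ft_force"],s["qpos"].round(2))
import cv2
for n in("top","wrist"): cv2.imwrite(f"pics/{n}1.png",arm.snapshot(n)[:,:,::-1])
```

```text
[161.20728871 629.12311074 230.47719591]
[array([482.94146155, -26.85261344, 350.        ]), array([482.94146155, -26.85261344, 190.        ])] [array([-0.39503618, -0.18795675,  0.30538496,  2.08673972,  0.1642928 ,
        0.89782063,  1.27800473]), array([-0.21330803,  0.03383601,  0.17384348,  2.29817593,  0.11374223,
        0.46819415,  1.31050251])] [array([-0.10050816,  0.12566274,  0.14298898,  2.19680644,  0.02740516,
        0.4727854 ,  1.45977898]), array([-0.02355755,  0.19377484,  0.1046803 ,  2.11275571, -0.00543814,
        0.48745256,  1.52374615]), array([ 0.01274792,  0.2538867 ,  0.08110712,  2.03325749, -0.01420787,
        0.50644904,  1.54264645])]
4.6333 [483.24829036 -26.01085885 350.10690302] [-0.81019026  0.29235871 -0.15039276] [-0.4  -0.19  0.31  2.09  0.17  0.9   1.28]
```

View pics/wrist1.png

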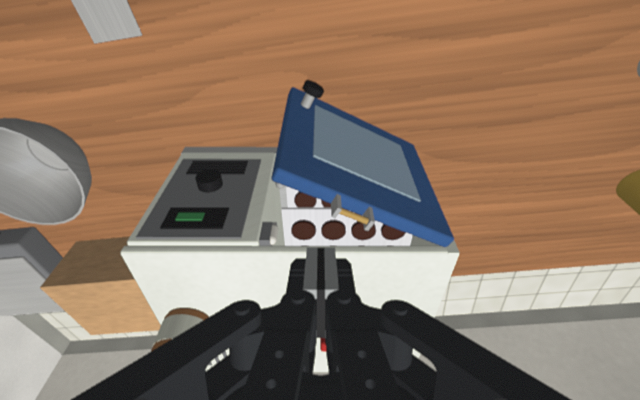

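Run:
```python
from geo import *
import cv2
print([arm.movel(push(.43,50,190,178),feed=120,max_force=8)])
s=arm.sense(); f0=s["ft_force"]
print(s["time"],s["tcp_pos"],f0)
h=arm.movel(push(.43,-25,190,178),feed=40,max_force=3)
s=arm.sense(); print(h,s["time"],s["tcp_pos"],s["ft_force"]-f0, push(.43,0,190,178))
cv2.imwrite("pics/top2.png",arm.snapshot("top")[:,:,::-1])
cv2.imwrite("pics/wrist2.png",arm.snapshot("wrist")[:,:,::-1])
a=cv2.imread("pics/top2.png")[125:285,250:400]; cv2.imwrite("pics/topz2.png",cv2.resize(a,None,fx=3.75,fy=3.75,interpolation=cv2.INTER_CUBIC))
```

```text
[False]
6.2167 [483.49702551 -26.78783499 190.65326561] [ 0.40455317  0.43432109 -0.16742474]
False 8.2417 [546.51898072 -66.47393439 190.02915376] [-1.05538056  1.03525669 -0.22954297] [525.38264696 -53.28641341 190.        ]
```

View pics/topz2.png

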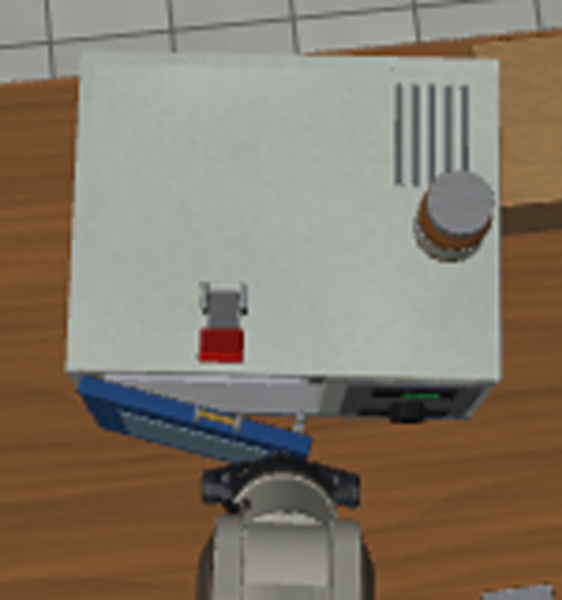

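View pics/wrist2.png

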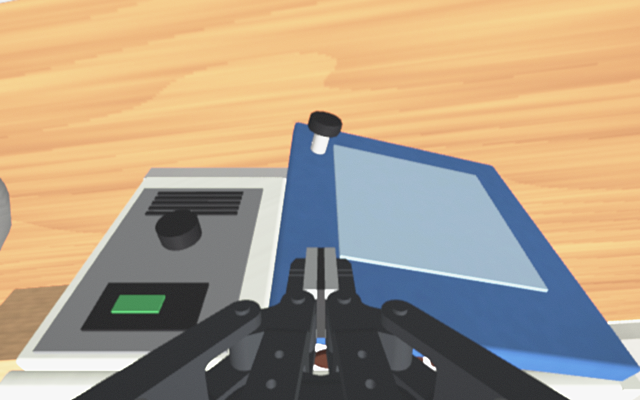

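Run:
```python
from geo import *
import cv2
H=w([-150,170,0]); s=arm.sense(); p=s["tcp_pos"]; v=p-H; v[2]=0
c=Rz(-P[2])@v; r=np.hypot(c[0],c[1]); th0=np.arctan2(-c[0],-c[1]); print("r",r,"polar",th0)
th=th0
f0=np.array([0.,0.5,-.17])
while th>-0.02:
    th-=0.02
    t=H+Rz(P[2])@np.array([-r*np.sin(th),-r*np.cos(th),0]); t[2]=190
    h=arm.movel(t,feed=40,max_force=25)
    s=arm.sense(); f=s["ft_force"]-f0; fn=(Rz(-P[2])@f)
    print(round(th,3),h,round(s["time"],2),(s["tcp_pos"]-t).round(1),fn.round(1))
    if h or np.linalg.norm(f)>20: break
    if th<0.09 and np.linalg.norm(f)>12: break
cv2.imwrite("pics/top3.png",arm.snapshot("top")[:,:,::-1])
a=cv2.imread("pics/top3.png")[125:285,250:400]; cv2.imwrite("pics/topz3.png",cv2.resize(a,None,fx=3.75,fy=3.75,interpolation=cv2.INTER_CUBIC))
```

```text
r 178.83080699615562 polar 0.33526629250350637
0.315 False 8.59 [ 0.4 -0.3  0.2] [-0.2  0.2  1. ]
0.295 False 8.84 [ 0.4 -0.3  0.1] [-0.6 -0.4  0.4]
0.275 False 9.09 [ 0.3 -0.3  0.1] [ 0.3  0.2 -0.1]
0.255 False 9.34 [ 0.3 -0.1  0. ] [ 0.5 -0.9 -0.1]
0.235 False 9.59 [ 0.3 -0.1  0.1] [ 0.2  0.3 -0.7]
0.215 False 9.84 [ 0.3 -0.1  0.1] [-0.3 -0.1 -0.7]
0.195 False 10.09 [ 0.3 -0.2  0.1] [-0.1  0.3 -1.1]
0.175 False 10.34 [ 0.3 -0.1  0.1] [-0.  -0.7 -0.8]
0.155 False 10.59 [-1.2  0.2 -0.5] [-6.8 -0.3  4. ]
0.135 False 10.84 [-1.8  0.4 -1. ] [-6.3  0.9  4.1]
0.115 False 11.09 [ 0.7 -0.3  0.3] [ 0.7 -0.1  0.5]
0.095 False 11.34 [ 0.6 -0.2  0.3] [ 0.8 -0.   0.1]
0.075 False 11.59 [-2.1  0.3 -1. ] [-8.5 -0.6  6. ]
0.055 False 11.84 [-5.4  0.9 -2.5] [-18.6   0.7  12.4]
```

View pics/topz3.png

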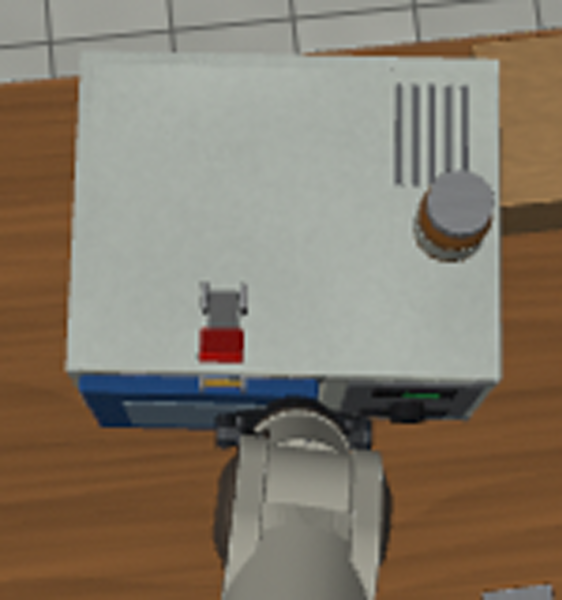

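Run:
```python
from geo import *
import cv2
p=arm.sense()["tcp_pos"]; d=Rz(P[2])@np.array([-60,0,0])
arm.movel(p+d,feed=120)
p=arm.sense()["tcp_pos"]; p[2]=395; arm.movel(p,feed=200)
s=arm.sense(); print(s["time"],s["ft_force"],s["tcp_pos"])
cv2.imwrite("pics/w4.png",arm.snapshot("wrist")[:,:,::-1])
for n,b,e,k in(("top",(125,250),(160,150),3.75),("scene",(120,205),(170,170),3.5)):
    a=arm.snapshot(n)[b[0]:b[0]+e[0],b[1]:b[1]+e[1],::-1]; cv2.imwrite(f"pics/{n}z4.png",cv2.resize(a,None,fx=k,fy=k,interpolation=cv2.INTER_CUBIC))
print([arm.inverse_kinematics(w([x,50,z]),ori(P[2],np.radians(t))) for x,z,t in((-140,370,85),(-167,240,85))])
```

```text
13.775 [ 0.15956399 -0.4407013   0.4718392 ] [529.64187371 -73.80378108 393.5983131 ]
[array([-0.33781709,  0.27457495,  0.41838031,  1.54908929, -0.11017089,
        1.25479158,  1.53528432]), array([-0.33354796,  0.32090503,  0.39465986,  1.78779846, -0.13780268,
        0.97298692,  1.55422677])]
```

View pics/topz4.png

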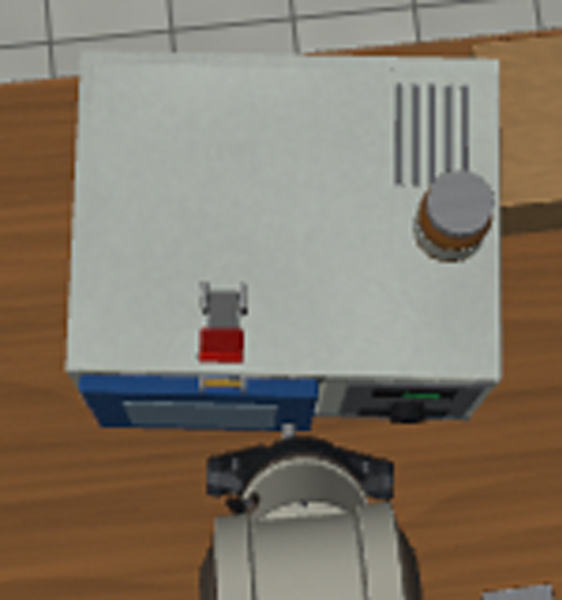

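View pics/scenez4.png

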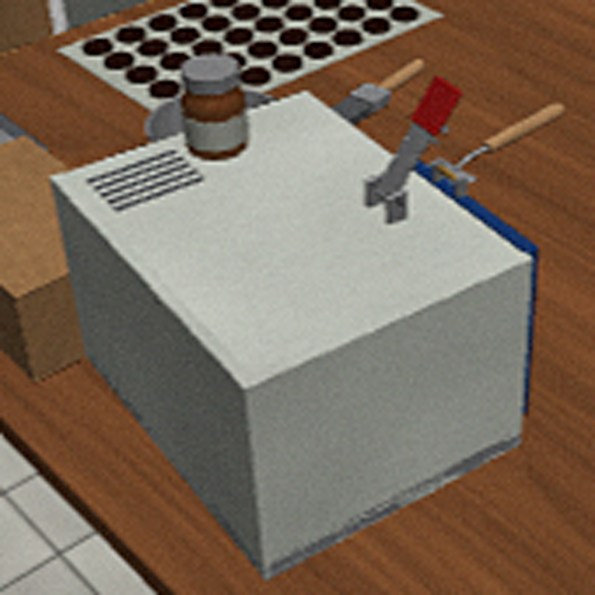

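Run:
```python
from geo import *
import cv2
q=ori(P[2],np.radians(90))
def tgt(a,ex=0):
    c,s=np.cos(a),np.sin(a); t=6
    return w([-80-85*c+t*s+9*s, 50, 240+85*s+t*c-ex])
ch=[tgt(a) for a in(1.15,.9,.5,.2,0)]
print([arm.inverse_kinematics(x,q) is not None for x in ch])
arm.move_to(w([-125,50,430]),q)
s=arm.sense();f0=s["ft_force"];print(s["time"],s["tcp_pos"],f0)
h=arm.movel(tgt(1.15),feed=100,max_force=6); print(h,arm.sense()["tcp_pos"])
if not h:
  for a in np.arange(1.05,.14,-.1):
    h=arm.movel(tgt(a),feed=60,max_force=12); s=arm.sense(); print(round(a,2),h,round(s["time"],2),(s["tcp_pos"]-tgt(a)).round(1),(s["ft_force"]-f0).round(1))
    if h: break
for n,b,e,k in(("top",(125,250),(160,150),3.75),("scene",(120,205),(170,170),3.5)):
    a=arm.snapshot(n)[b[0]:b[0]+e[0],b[1]:b[1]+e[1],::-1]; cv2.imwrite(f"pics/{n}z5.png",cv2.resize(a,None,fx=k,fy=k,interpolation=cv2.INTER_CUBIC))
```

```text
[True, True, True, True, True]
14.55 [636.27766796 -28.62326451 427.92474056] [ 0.76826903  0.51345215 -0.33215208]
False [660.04391046 -31.7657659  320.96399006]
1.05 False 16.12 [-0.2  0.1  0.4] [-0.5 -0.2  0.2]
0.95 False 16.43 [-0.2  0.1  0. ] [-0.9 -0.6  0.6]
0.85 False 16.73 [-0.2  0.1 -0.1] [-0.4 -0.7  0.2]
0.75 False 17.02 [-0.3  0.1 -0.2] [-0.5 -0.7  0.6]
0.65 False 17.32 [-0.4  0.1 -0.2] [-0.9 -1.3 -0.7]
0.55 False 17.62 [-0.5  0.1 -0.4] [-0.8 -0.9  0. ]
0.45 False 17.93 [-0.6  0.1 -0.5] [-0.5 -0.5  0.8]
0.35 False 18.23 [-0.6  0.1 -0.5] [-1.2 -0.9  0.8]
0.25 False 18.52 [-0.6  0.1 -0.6] [-1.  -0.   0.6]
0.15 False 18.82 [ 0.2 -0.1  0. ] [ 0.1 -1.2  1.5]
```

View pics/scenez5.png

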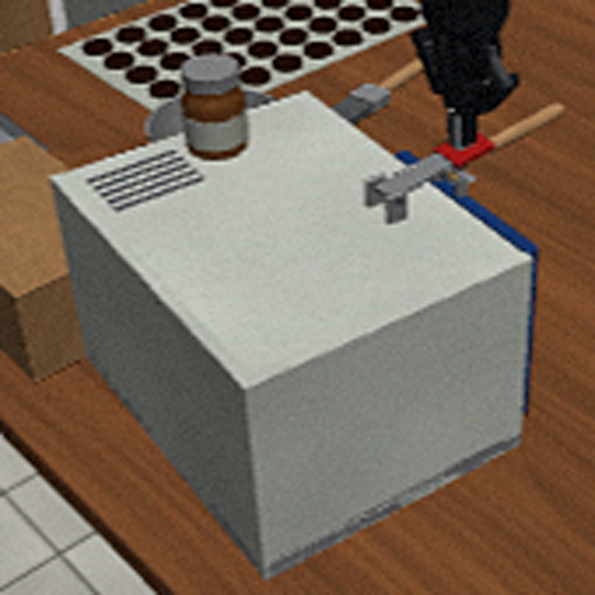

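Run:
```python
from geo import *
import cv2
f0=np.array([.5,.3,-.3])
base=w([-165,50,0]); z=arm.sense()["tcp_pos"][2]; print(z)
pk=0; z0=z
while z>z0-32:
    z-=1.5; t=base.copy(); t[2]=z
    h=arm.movel(t,feed=30,max_force=20); s=arm.sense(); f=s["ft_force"]-f0
    print(round(z,1),h,round(s["time"],2),round(s["tcp_pos"][2],1),f.round(1))
    if h or f[2]>18 or np.linalg.norm(f)>25: break
for n,b,e,k in(("top",(125,250),(160,150),3.75),("scene",(120,205),(170,170),3.5)):
    a=arm.snapshot(n)[b[0]:b[0]+e[0],b[1]:b[1]+e[1],::-1]; cv2.imwrite(f"pics/{n}z6.png",cv2.resize(a,None,fx=k,fy=k,interpolation=cv2.INTER_CUBIC))
```

```text
258.67274299749823
257.2 False 19.19 258.1 [ 3.8 -1.7  3.7]
255.7 False 19.44 256.4 [ 2.  -1.2  5.5]
254.2 False 19.69 254.6 [ 3.2 -0.9  5.2]
252.7 False 19.94 251.8 [ 0.5 -0.7  1.7]
251.2 False 20.19 250.2 [-0.2 -0.1 -0.2]
249.7 False 20.44 249.3 [-1.  -0.8  0.6]
248.2 False 20.69 248.1 [-0.8 -1.   1.1]
246.7 False 20.94 246.7 [-0.6 -0.2  0.1]
245.2 False 21.19 246.0 [-1.9  0.4  7. ]
243.7 False 21.44 245.9 [-4.9  0.3 12.9]
242.2 False 21.69 245.7 [-9.2  0.8 20.4]
```

View pics/scenez6.png

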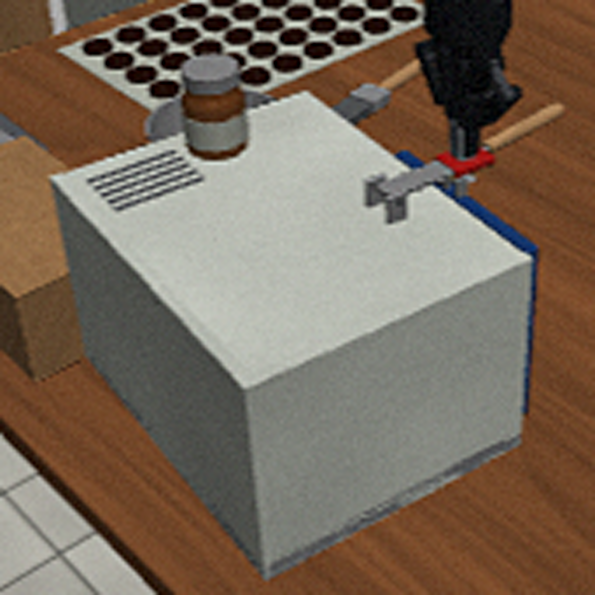

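Force built to 5.5 N, dropped (the snap), then met a hard stop: consistent with snapped on. Lift off and check.

Run:
```python
from geo import *
import cv2
p=arm.sense()["tcp_pos"]; p[2]=400; arm.movel(p,feed=150)
p=p+Rz(P[2])@np.array([-90,0,30]); arm.movel(p,feed=200); arm.sleep(.3)
s=arm.sense(); print(s["time"],s["ft_force"],s["tcp_pos"])
for n,b,e,k in(("top",(125,250),(160,150),3.75),("scene",(120,205),(170,170),3.5)):
    im=arm.snapshot(n)[:,:,::-1]; cv2.imwrite(f"pics/{n}7.png",im)
    a=im[b[0]:b[0]+e[0],b[1]:b[1]+e[1]]; cv2.imwrite(f"pics/{n}z7.png",cv2.resize(a,None,fx=k,fy=k,interpolation=cv2.INTER_CUBIC))
for a in(0,.05,.15,.3):
    c,s=np.cos(a),np.sin(a); X=[w([-80-r*c,50+y,240+r*s]) for r in(110,65) for y in(17,-17)]
    print(a,((proj(ms,X)-[205,120])*3.5).round().tolist())
```

```text
23.9167 [-0.69303512 -0.06064843  0.038818  ] [507.58087041 -12.25706546 429.22276798]
0 [[497.0, 159.0], [474.0, 143.0], [458.0, 175.0], [435.0, 159.0]]
0.05 [[497.0, 154.0], [474.0, 138.0], [458.0, 172.0], [435.0, 156.0]]
0.15 [[496.0, 144.0], [473.0, 128.0], [457.0, 166.0], [434.0, 150.0]]
0.3 [[494.0, 130.0], [470.0, 114.0], [455.0, 158.0], [432.0, 142.0]]
```

View pics/scenez7.png

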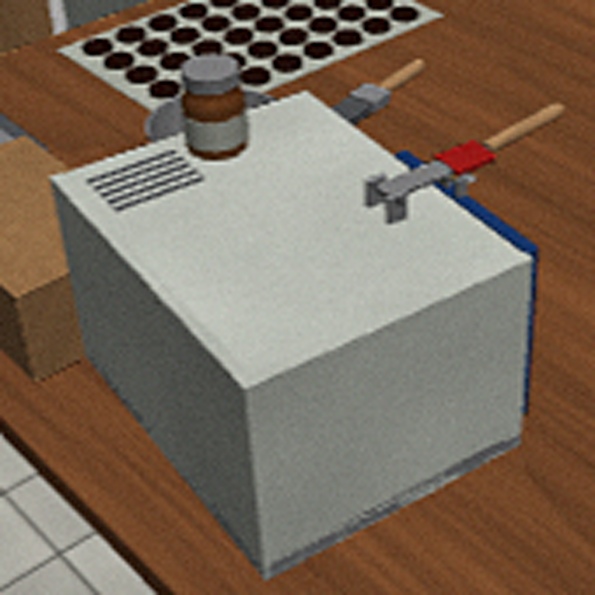

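View pics/top7.png

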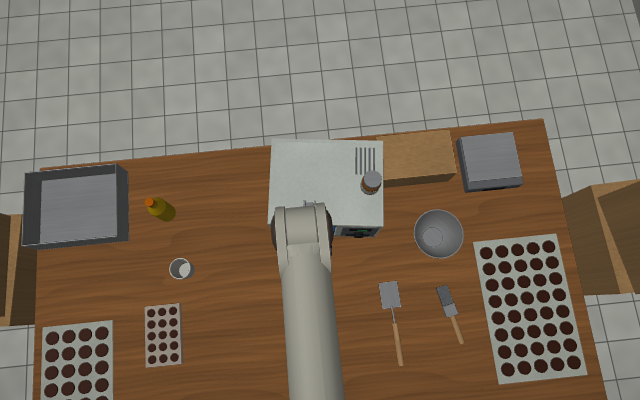

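```bash
python3 -c "
from cell import arm
arm.hand_in()"
```

```text
the job is handed in; nothing more can be done
```

The door is shut on its catch, the clip is snapped onto the brass pin, and the job was handed in at about 24 s of the 48 s allowed. The hand-in itself reports no verdict.

- **Door:** I pushed it shut slowly with closed fingertips, moving along its arc at about 40 mm/s. Force at the catch rose to about 8 N, dropped as it snapped in, and reached about 22 N against the stop before I backed off. With the arm clear, the pictures showed the door flush and staying shut, with the clip still up at about 0.9 rad.
- **Clip:** I pressed the red pad down. Force peaked at about 6 N, dropped at the snap, then reached about 22 N at the hard stop. After lifting off, the pad sat where a level clip should (about 0 rad) and stayed there.
- **Jar, bowl and cup:** they look upright and in the same place in the last pictures, judged by eye. The arm was clear of everything, with wrist force under 1 N.

Two checks were weaker than I wanted. My first guarded approach (3 N limit) did not trigger when it met the door, and the door swung from about 0.43 to 0.2 rad during that 40 mm/s move; this was well under the slam limit. In the final top picture the arm hides the door and clip, so their last check rests on the scene camera.

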